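Mount the vacuum gauge on the chamber port

ROBOT

A 6-joint arm with a two-finger parallel gripper is mounted at the origin on a cart in front of the work surface, level with it; the furniture and walls round the work are solid. World frame = base frame: x ahead of the robot, y to its left, z up, the work surface at z = 0. Lengths are in mm, angles in degrees, forces in N, time in s.
With the tool pointing down it reaches from about 400 to 825 mm from the base axis. Payload 7 kg.
Tool frame: the origin (TCP) lies midway between the tips of the shut fingers; the grasp point (between the pads) lies 19 mm behind it (grip_depth is the distance from the TCP to the grasp point, in mm); z points along the fingers, y is the line along which they close (so a half turn about z gives the same grasp; the last joint's range is limited). The gripper opens to 88 mm and grips with 3 to 60 N. Pads are 19 mm wide; open, the fingers measure 130 mm over their backs; the gripper's body (78 mm by 193 mm) begins 47 mm behind the grasp point.
Start: joints at [-48.868, 20.546, 0.682, 0, -70.136, -16.507], TCP at [281.237, -613.597, 226.561] pointing down, gripper open.
Joint ranges: [-176.03, 176.03], [-82.01, 121.73], [-58.28, 71.71], [-173.87, 95.51], [-174.79, -0.11], [-173.66, 173.66]. Speed limits (degrees/s): [136.94, 136.94, 172.46, 180, 180, 180].

INTERFACE

Orientations are given as [roll, pitch, yaw] about the fixed x, y, z axes, in that order (R = Rz(yaw) Ry(pitch) Rx(roll)).
In Python, from bench import * gives the robot as it stands. The module is installed in compiled form; this text tells all that it offers.
- The arm moves only by the tool arm_command, never from a script. Its argument "series" is a list that holds one entry, the list of rows, each a list of 6 numbers: the shift along the tool's x, y, z scaled (see below), then the turn, a rotation vector about the tool's x, y, z scaled (see below). In form: [[[tx, ty, tz, wx, wy, wz], ...]]. A call has 1 to 20 rows; each row is the pose to reach, as a shift and turn from the pose commanded when the call began, along the tool's axes at that moment; what a row does not reach only later rows make up. The controller multiplies each number of a shift by 0.4 m and each number of a turn by 45 degrees. A row lasts 1/8 s, in which the tool goes at most 62.5 mm and 10.7 degrees, less where a joint would pass 70% of its speed; a pose out of reach is approached as far as the arm can. A call with a number of a shift or a turn outside -1 to 1 is refused whole. A call with a gripper value outside its range is refused whole. "jaw" is the closure, from -1 (fully open) to 1 (shut), set as the call begins (left out, the last holds). The fingers move at their own pace and stop on an object; "newtons" is the grip in N (left out, the last holds). Time passes only in rows, so rows that repeat a pose let the fingers close. It gives the time, the measured TCP pose, the force, the opening and the grip force at its end, in the units of the state.
- state(): the state, without advancing time (a new reading comes with each control period).
- camera(name): name is "scene" or "top"; returns a dict with "frame" (400x640x3 uint8, red, green, blue), "K" (3x3 intrinsics, pixels), "T" (4x4, takes a point from camera to world coordinates). Camera axes: x right, y up, looking along -z (the intrinsics and any distortion apply to the point x, -y, -z); pixel columns grow to the right and rows downward; lengths in mm; the calibration is good to about 2 mm. A picture is of the moment at which its call begins. There is no depth.
- finish_job(): hands the job in; it is judged then, once.
The state is a dict: "time_s": time; "q": joint angles; "qd": joint speeds; "tau": joint torques, N m; "eef_pos": TCP position; "ee_rot": TCP orientation; "wrist_force": force on the tool from outside, world axes, zero at the start; "ft_torque": the same for the moment, N m; "finger_gap": finger opening in mm; "grasp_force": force on a finger pad.
Only numpy, scipy, OpenCV 4.12 (cv2) and the standard library are available. Lean on these libraries where they do the work, as an engineer would, in place of code of your own. Each camera call takes 0.05 s, during which the arm holds its last target. There are 200 camera calls.

TASK

Mount the blue vacuum gauge on the open port on top of the aluminium chamber, one part at a time from the port upwards: the large centring ring, the steel reducing adapter wide end down, the small centring ring, then the gauge, upright. Seat each part squarely in or over the one below, so that the column stands straight and without gaps, ready for its clamps. Never tip the gauge over, and leave the black mirror mount where it stands.

Things in the scene. Friction and masses are not known exactly. Their poses are not given: they have to be found in the camera images.
- chamber: Vacuum chamber, fixed: an aluminium box 140 x 140 mm with a bolted steel lid 150 x 150 mm, its top 62 mm above the bench (screw heads to 68 mm); round window on its -x side, blanked nipple on its +x side reaching 96 mm from the middle. Origin: centre of the underside, z up. The open port stands in the middle of the lid.
- port (a point): Middle of the mouth of the open port on the chamber's lid, 86 mm above the bench: an upright steel pipe end with a rim 55 mm across; in it a round socket 42 mm across and 7 mm deep.
- large_ring: Large centring ring, loose, 50 g, lying flat: aluminium collar 39 mm across, 15 mm high (ends tapered 2 mm), round its waist a black O-ring 58 mm across, from 5 to 10 mm height, to be gripped from outside. Both faces alike. Origin: centre of the underside, z up. The collar has 1.5 mm play all round in the port; seated, the O-ring lies on the port's rim, the origin 5 mm below the mouth.
- reducer: Reducing adapter, loose, bare steel, about 220 g, 53 mm high, standing on its wide rim (55 mm across); above, a cone, a neck and the narrow rim, 40 mm across, from 46 to 53 mm height, to be gripped. Socket below 42 mm across, 7 mm deep; above 27 mm across, 6.5 mm deep. Origin: centre of the underside, z up. Seated over the large ring's collar, its origin is 10 mm above that ring's.
- small_ring: Small centring ring, loose, 25 g, lying flat: like the large one, but the aluminium collar is 24 mm across (15 mm high) and the black O-ring 43 mm across, from 5 to 10 mm height. Origin: centre of the underside, z up. The collar has 1.5 mm play all round in the adapter's upper socket; seated, its origin is 48 mm above the adapter's.
- gauge: Vacuum gauge, loose, about 200 g, standing on a steel flange 40 mm across (socket in it 27 mm across, 7 mm deep); blue housing 36 mm (x) by 50 mm (y) from 21 to 73 mm height, to be gripped; white label towards -x, black plug on top to 81 mm. Origin: centre of the underside, z up. Seated over the small ring's collar, its origin is 10 mm above that ring's. Any turn about the upright will do.
- mirror_mount: A bystander: black square mirror mount, loose, 51 x 48 x 48 mm, standing on the bench. Origin: centre of the underside. Must be left where it is.
Things that resemble listed ones, but are neither listed nor needed, are in the scene too. Leave any green or red look-alike of the gauge alone.

How it is judged (in metres and radians):
On the way, in this order (a step that is already met when the one before it is completed fails the run):
1. the large centring ring is seated in the port and let go (horizontal distance between large_ring and port below 0.004 m and z of large_ring in the frame of port between -0.0075 and -0.0025 m and angle between large_ring's own z axis and vertical below 0.08 rad and linear speed of large_ring below 0.02 m/s and contact force between large_ring and the fingers below 0.1 N), for 0.2 s.
2. the adapter stands wide end down over the large ring and is let go (horizontal distance between reducer and large_ring below 0.004 m and z of reducer in the frame of large_ring between 0.0075 and 0.0125 m and angle between reducer's own z axis and vertical below 0.08 rad and linear speed of reducer below 0.02 m/s and contact force between reducer and the fingers below 0.1 N), for 0.2 s.
3. the small centring ring is seated in the adapter's upper socket and let go (horizontal distance between small_ring and reducer below 0.004 m and z of small_ring in the frame of reducer between 0.0455 and 0.0505 m and angle between small_ring's own z axis and vertical below 0.08 rad and linear speed of small_ring below 0.02 m/s and contact force between small_ring and the fingers below 0.1 N), for 0.2 s.
4. the gauge stands upright over the small ring and is let go (horizontal distance between gauge and small_ring below 0.004 m and z of gauge in the frame of small_ring between 0.0075 and 0.0125 m and angle between gauge's own z axis and vertical below 0.08 rad and linear speed of gauge below 0.02 m/s and contact force between gauge and the fingers below 0.1 N), for 0.2 s.
At the end, for the whole second after the job is handed in: Large ring in the port, adapter wide end down over it, small ring in the adapter, gauge upright over the small ring: each within 4 mm of the axis of the part below, within 2.5 mm of its seated height and within 0.08 rad of upright, at rest and let go (all of step 1 and all of step 2 and all of step 3 and all of step 4); the robot touches nothing.
It fails at once if the gauge is tilted by more than 0.6 rad (angle between gauge's own z axis and vertical above 0.6 rad).
It fails at once if the mirror mount is moved by more than 15 mm (distance of mirror_mount from where it was at the start of the episode above 0.015 m).
It also fails if it takes over 128 s, if anything falls off the work surface, if the arm or the gripper's body presses on something with over 40 N, if the wrist force passes 120 N, or if a joint passes its speed limit or range.

## Working session

There is one attempt and no reset: what is moved stays moved. The work goes in short steps, Python scripts to look and compute and a tool call to move; the robot and the scene stay as the last step left them, time stands still between calls to the robot, and variables do not carry over. Pictures are saved under pics/ and viewed, at most 14 in all, crops included, and the job is handed in when it is done.

Besides the shell and the picture viewer there is one more tool, called after "Request:" as a command line: name --argument value ..., lists and objects as JSON in quotes. arm_command: Moves the arm, as the interface text tells. Its arguments: {"type":"object","properties":{"series":{"type":"array","items":{"type":"array","items":{"type":"array","items":{"type":"number"}}}},"jaw":{"type":"number"},"newtons":{"type":"number"}},"required":["series"]}

```bash
mkdir -p pics; cat > h.py <<'E'
from bench import *
import numpy as np, cv2
def snap(n,f=None):
    c=camera(n)
    if f: cv2.imwrite(f,c["frame"][:,:,::-1])
    return c
def pix(c,u,v,z):
    K,T=np.array(c["K"]),np.array(c["T"])
    d=np.linalg.solve(K,[u,v,1]); d=T[:3,:3]@np.array([d[0],-d[1],-d[2]]); o=T[:3,3]
    return (o+d*(z-o[2])/d[2]).round(1)
def proj(c,p):
    K,T=np.array(c["K"]),np.array(c["T"])
    q=T[:3,:3].T@(np.array(p)-T[:3,3]); q=K@np.array([q[0],-q[1],-q[2]]); return (q[:2]/q[2]).round(1)
E
python3 - <<'E'
from h import *
for n in("top","scene"):
    c=snap(n,f"pics/{n}0.png"); print(c["K"],np.round(c["T"],3),c.keys())
print(state())
E
```

```text
[[518.95470654   0.         323.3642332 ]
 [  0.         518.95470654 198.91734348]
 [  0.           0.           1.        ]] [[-3.000000e-03  9.750000e-01 -2.240000e-01  1.819260e+02]
 [-1.000000e+00 -3.000000e-03  1.000000e-03  1.923720e+02]
 [-0.000000e+00  2.240000e-01  9.750000e-01  1.543974e+03]
 [ 0.000000e+00  0.000000e+00  0.000000e+00  1.000000e+00]] dict_keys(['frame', 'K', 'T'])
[[397.46782713   0.         320.04574265]
 [  0.         397.46782713 196.95167805]
 [  0.           0.           1.        ]] [[-7.460000e-01  5.020000e-01 -4.370000e-01 -6.015000e+01]
 [-6.660000e-01 -5.490000e-01  5.050000e-01  8.338820e+02]
 [ 1.400000e-02  6.680000e-01  7.440000e-01  1.067152e+03]
 [ 0.000000e+00  0.000000e+00  0.000000e+00  1.000000e+00]] dict_keys(['frame', 'K', 'T'])
{'time_s': 0.1, 'q': array([-4.88673662e+01,  2.05884871e+01,  6.37016067e-01, -1.65990101e-02,
       -7.01345045e+01, -1.65064261e+01]), 'qd': array([ 0.00150514, -0.08944323,  0.1726865 ,  0.0466904 , -0.07353559,
        0.01899939]), 'tau': array([ 6.18360718e-04, -5.84162486e+01,  2.93752670e+01,  7.01551527e+00,
        1.01989068e-02, -3.63406184e-05]), 'eef_pos': array([ 281.04710482, -613.21962556,  225.69164848]), 'ee_rot': array([ 1.79913134e+02, -9.46809269e-03, -1.55379437e+02]), 'wrist_force': array([-0.61868695, -0.32319517, -0.32807439]), 'ft_torque': array([-0.00287336,  0.02286052,  0.04673021]), 'grasp_force': 0.0, 'finger_gap': 87.22809745634098}
```

View pics/top0.png

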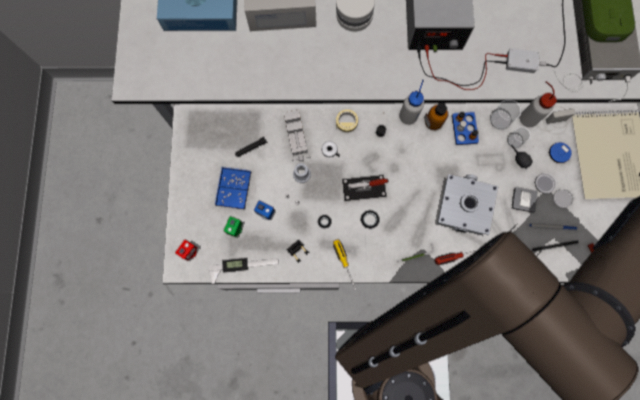

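View pics/scene0.png

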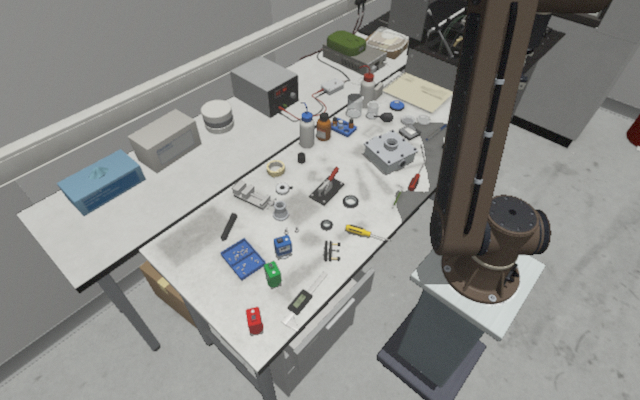

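Candidates (top image):
- Large ring: black ring (370,219). It could be confused with the tan ring (347,120) or the white disc (331,149).
- Small ring: (324,221).
- Adapter: (302,172).
- Gauge: blue (264,210). The green (233,226) and red (187,250) ones are look-alikes.
- Port: (470,203).
- Mirror mount: probably (297,250).

I'll check these in a close crop.

```bash
python3 - <<'E'
from h import *
a=cv2.imread("pics/top0.png"); 
cv2.imwrite("pics/cropA.png",cv2.resize(a[130:270,220:390],None,fx=4.2,fy=4.2,interpolation=cv2.INTER_CUBIC))
b=cv2.imread("pics/scene0.png")
l=cv2.resize(a[165:245,430:510],None,fx=5,fy=5,interpolation=cv2.INTER_CUBIC)
r=cv2.resize(b[180:280,260:360],None,fx=4,fy=4,interpolation=cv2.INTER_CUBIC)
cv2.imwrite("pics/cropB.png",np.hstack([l,r]))
c=camera("top")
for n,u,v,z in(("LR",370,219,7.5),("SR",324,221,7.5),("red",302,172,30),("g",264,210,50),("port",470,203,86)):print(n,pix(c,u,v,z))
E
```

```text
LR [472.1  51.2   7.5]
SR [466.5 189.7   7.5]
red [613.4 255.9  30. ]
g [492.1 366.1  50. ]
port [ 503.1 -230.4   86. ]
```

View pics/cropA.png

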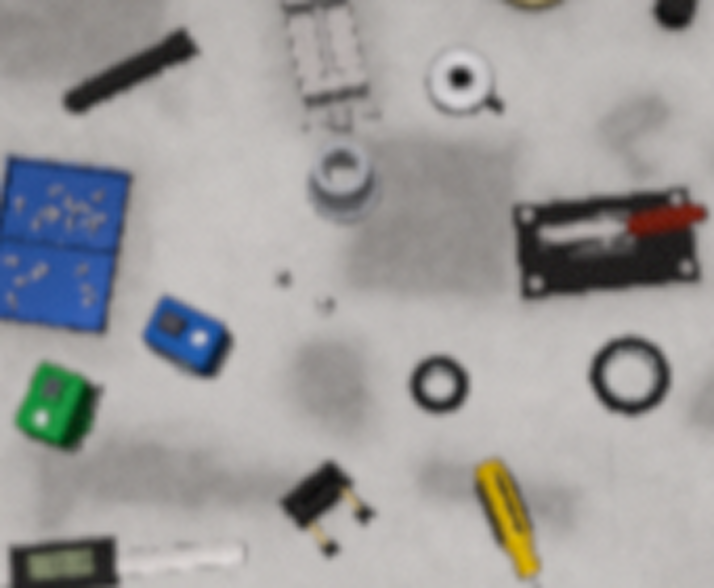

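View pics/cropB.png

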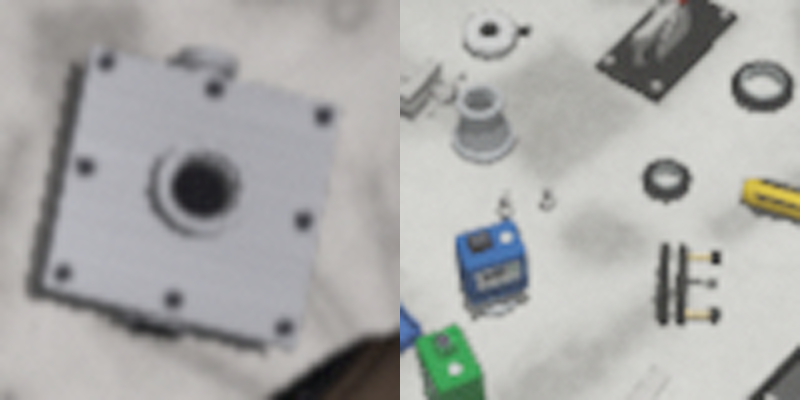

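```bash
cat > m.py <<'E'
from h import *
from scipy.optimize import minimize
def dark(c,u,v,r,z,th,hull=True):
    f=c["frame"]; u,v=int(u),int(v); g=f[v-r:v+r+1,u-r:u+r+1].max(2)
    g=cv2.resize(g,None,fx=8,fy=8,interpolation=cv2.INTER_CUBIC)
    cs,_=cv2.findContours((g<th).astype(np.uint8),cv2.RETR_EXTERNAL,cv2.CHAIN_APPROX_NONE)
    k=max(cs,key=cv2.contourArea); k=cv2.convexHull(k); e=cv2.moments(k); x,y,w,h=cv2.boundingRect(k)
    p=((e["m10"]/e["m00"]+.5)/8-.5+u-r,(e["m01"]/e["m00"]+.5)/8-.5+v-r)
    return np.round(p,2),(w/8,h/8),pix(c,*p,z)
if __name__=="__main__":
    ct,cs=camera("top"),camera("scene")
    for n,p,r,z,th in(("LR",(472,51),16,7.5,90),("SR",(466,190),12,7.5,90),("port",(503,-230),12,86,90)):
        for c in(ct,cs):
            u,v=proj(c,(*p,z)); print(n,*dark(c,u,v,r,z,th))
    print("red",pix(ct,301.4,168.8,53),pix(cs,280,204.3,53))
    # gauge
    M=[]
    for c in(ct,cs):
        f=c["frame"].astype(int); m=((f[...,2]>f[...,0]+35)&(f[...,2]>f[...,1]+15)).astype(np.uint8)
        u,v=proj(c,(492,366,47)); w=np.zeros_like(m); w[int(v)-16:int(v)+16,int(u)-14:int(u)+14]=1; m*=w
        pts=cv2.findNonZero(m); h=cv2.convexHull(pts); k=np.zeros((400*4,640*4),np.uint8)
        big=cv2.resize(m,None,fx=4,fy=4,interpolation=cv2.INTER_LINEAR); ps=cv2.findNonZero((cv2.resize(m.astype(np.float32),None,fx=4,fy=4)>.5).astype(np.uint8))
        cv2.fillConvexPoly(k,cv2.convexHull(ps),1); M.append((c,k)); print(len(pts))
    def cost(q,ms):
        s=0
        for c,k in ms:
            a=np.radians(q[2]); P=[proj(c,(q[0]+x*np.cos(a)-y*np.sin(a),q[1]+x*np.sin(a)+y*np.cos(a),z)) for x in(-18,18) for y in(-25,25) for z in(21,73)]
            b=np.zeros_like(k); cv2.fillConvexPoly(b,cv2.convexHull(np.round((np.array(P)+.5)*4-.5).astype(np.int32)),1)
            s+=1-(b&k).sum()/(b|k).sum()
        return s
    for ms in(M,M[:1],M[1:]):
        best=min((minimize(cost,[490,366,a],args=(ms,),method="Nelder-Mead",options=dict(initial_simplex=[[490,366,a],[500,366,a],[490,376,a],[490,366,a+12]],maxiter=120)) for a in range(0,180,30)),key=lambda r:r.fun)
        print("gauge",best.x.round(1),best.fun)
E
python3 m.py
```

```text
LR [369.57 219.03] (18.5, 17.875) [472.   52.5   7.5]
LR [337.   187.39] (9.875, 11.125) [548.5  37.2   7.5]
SR [324.14 221.18] (13.0, 12.75) [466.  189.3   7.5]
SR [326.07 224.86] (10.875, 8.75) [463.8 194.9   7.5]
port [469.98 202.26] (12.0, 11.5) [ 505.3 -230.5   86. ]
port [400.91 133.02] (4.5, 4.375) [ 507.3 -294.8   86. ]
red [616.8 256.7  53. ] [613.6 261.   53. ]
198
162
gauge [494.7 368.2 145.4] 0.3254382424330611
gauge [495.9 367.6 146.9] 0.188466637207247
gauge [494.3 368.1 144. ] 0.1262995764343473
```

```bash
cat >> h.py <<'E'
from scipy.spatial.transform import Rotation as Ro
def plan(x,y,z,yaw):
    s=state(); R=Ro.from_euler("xyz",s["ee_rot"],degrees=True)
    best=None
    for w in(yaw,yaw+180):
        r=R.inv()*Ro.from_euler("xyz",[180,0,w],degrees=True); v=np.degrees(r.as_rotvec())
        if best is None or np.linalg.norm(v)<np.linalg.norm(best): best=v
    d=R.inv().apply(np.array([x,y,z])-s["eef_pos"])
    print("t",round(s["time_s"],1),"at",s["eef_pos"].round(1),s["ee_rot"].round(1),"q",s["q"].round(0)); print("  shift",(d/400).round(4),"turn",(best/45).round(4))
E
python3 - <<'E'
from m import *
c=camera("scene")
for n,u,v,r,z,th in(("LR",350.5,201,9,7.5,100),("port",390,148,7,86,90)): print(n,*dark(c,u,v,r,z,th))
print(proj(c,(472,52.5,7.5)),proj(c,(504,-230.5,86)))
cv2.imwrite("pics/p1.png",cv2.resize(c["frame"][110:230,310:450,::-1],None,fx=5,fy=5,interpolation=cv2.INTER_CUBIC))
plan(472,52,120,180)
E
```

```text
LR [350.04 201.8 ] (14.875, 10.5) [469.   59.7   7.5]
port [391.34 143.54] (4.875, 1.625) [ 498.6 -217.6   86. ]
[350.7 200.3] [392.1 141.3]
t 0.3 at [ 281.2 -613.5  226.2] [ 180.    -0.  -155.4] q [-49.  21.   1.  -0. -70. -17.]
  shift [-1.1268  1.3134  0.2663] turn [ 7.000e-04 -2.000e-04  5.472e-01]
```

View pics/p1.png

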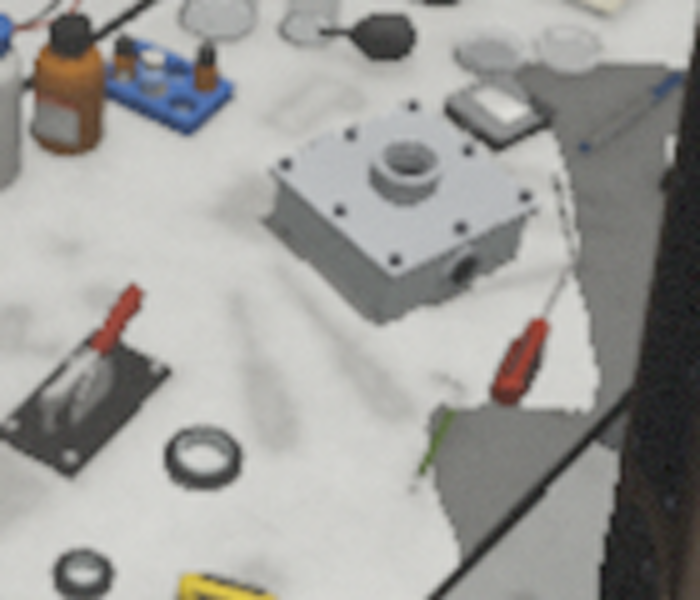

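The close view confirms the choice. The two black rings lie at (203,457) and (83,573), and the port mouth is at (407,160) on the lid. I'm moving towards the large ring.

Request:
arm_command --series '[[[-0.15,0.17,0,0,0,0.15],[-0.28,0.33,0,0,0,0.3],[-0.42,0.49,0,0,0,0.45],[-0.56,0.66,0,0,0,0.547],[-0.7,0.82,0,0,0,0.547],[-0.84,0.98,0,0,0,0.547],[-0.98,1.0,0,0,0,0.547],[-1,1,0.05,0,0,0.547],[-1,1,0.1,0,0,0.547],[-1,1,0.1,0,0,0.547],[-1,1,0.1,0,0,0.547]]]' --jaw -1 --newtons 10

```text
time_s: 1.68
eef_pos: [478.1, -82.8, 186.2]
ee_rot: [-180.0, -0.1, -179.9]
wrist_force: [0.2, -0.0, 0.0]
finger_gap: 87.5
grasp_force: 0.0
```

```bash
python3 - <<'E'
from m import *
c=snap("top"); print(dark(c,369.6,219,14,7.5,90))
plan(472,52,60,180);plan(472,52,2,180)
E
```

```text
(array([369.15, 218.89]), (29.0, 29.0), array([472.5,  53.8,   7.5]))
t 1.7 at [478.  -83.5 186.6] [-180.    -0.  -179.9] q [  13.    4.  -26.    0.  -60. -103.]
  shift [0.0146 0.3388 0.3165] turn [-0.0003 -0.0006  0.0011]
t 1.7 at [478.  -83.5 186.6] [-180.    -0.  -179.9] q [  13.    4.  -26.    0.  -60. -103.]
  shift [0.0145 0.3389 0.4615] turn [-0.0003 -0.0006  0.0011]
```

Request:
arm_command --series '[[[0.0146,0.12,0.1,0,0,0],[0.0146,0.25,0.2,0,0,0],[0.0146,0.338,0.28,0,0,0],[0.0146,0.338,0.35,0,0,0],[0.0146,0.338,0.41,0,0,0],[0.0146,0.338,0.44,0,0,0],[0.0146,0.338,0.456,0,0,0],[0.0146,0.338,0.459,0,0,0],[0.0146,0.338,0.459,0,0,0]]]'

```text
time_s: 2.85
eef_pos: [472.8, 51.9, 3.6]
ee_rot: [180.0, 0.1, 180.0]
wrist_force: [0.9, -0.5, 0.0]
finger_gap: 87.7
grasp_force: 0.0
```

Request:
arm_command --series '[[[0,0,0,0,0,0],[0,0,0,0,0,0],[0,0,0,0,0,0],[0,0,0,0,0,0],[0,0,0,0,0,0],[0,0,0,0,0,0]]]' --jaw 1

```text
time_s: 3.6
eef_pos: [472.4, 52.0, 3.1]
ee_rot: [180.0, 0.0, -180.0]
wrist_force: [-0.9, -0.7, 2.3]
finger_gap: 57.3
grasp_force: 10.0
```

```bash
python3 - <<'E'
from h import *
plan(472,52,3,180); s=state(); print(s["finger_gap"],s["grasp_force"],s["wrist_force"])
E
```

```text
t 3.6 at [472.4  52.    3.1] [ 180.    0. -180.] q [  30.   18.  -39.    0.  -33. -120.]
  shift [ 0.0011 -0.      0.0001] turn [0.0001 0.0003 0.0004]
57.28484363480992 10.000125467777252 [-0.9127644  -0.67463672  2.33307159]
```

Request:
arm_command --series '[[[0,0,-0.01,0,0,0],[0.03,0,-0.01,0,0,0],[0.06,0,-0.01,0,0,0],[0.08,0,-0.01,0,0,0],[0.08,0,-0.005,0,0,0],[0.08,0,0,0,0,0],[0.08,0,0,0,0,0]]]'

```text
time_s: 4.47
eef_pos: [440.7, 52.1, 3.0]
ee_rot: [180.0, 0.0, -180.0]
wrist_force: [-1.9, 1.5, 3.1]
finger_gap: 57.2
grasp_force: 10.0
```

Request:
arm_command --series '[[[0,0,0,0,0,0],[0,0,0,0,0,0],[0,0,0,0,0,0],[0,0,0,0,0,-0.25],[0,0,0,0,0,-0.5],[0,0,0,0,0,-0.75],[0,0,0,0,0,-1],[0,0,0,0,0,-1],[0,0,0,0,0,-1]]]' --jaw -0.55

```text
time_s: 5.6
eef_pos: [440.3, 51.9, 3.0]
ee_rot: [180.0, 0.0, -135.2]
wrist_force: [-0.3, -0.6, -0.3]
finger_gap: 68.3
grasp_force: 0.0
```

Request:
arm_command --series '[[[0,0,0,0,0,-0.25],[0,0,0,0,0,-0.5],[0,0,0,0,0,-0.75],[0,0,0,0,0,-1],[0,0,0,0,0,-1],[0,0,0,0,0,-1]]]'

```text
time_s: 6.35
eef_pos: [440.3, 51.9, 2.9]
ee_rot: [180.0, -0.0, -90.2]
wrist_force: [-0.4, 0.6, -0.3]
finger_gap: 67.9
grasp_force: 0.0
```

Request:
arm_command --series '[[[0,0,0,0,0,0],[0,0,0,0,0,0],[0,0,0,0,0,0],[0,0,0,0,0,0],[0,0,0,0,0,0]]]' --jaw 1 --newtons 15

```text
time_s: 6.98
eef_pos: [440.3, 51.9, 3.0]
ee_rot: [180.0, -0.0, -90.0]
wrist_force: [-0.5, -0.4, 0.7]
finger_gap: 57.2
grasp_force: 15.0
```

```bash
python3 - <<'E'
from h import *
plan(504.5,-230.5,130,90); s=state(); print(s["finger_gap"],s["grasp_force"],s["wrist_force"])
E
```

```text
t 7.0 at [440.3  51.9   3. ] [180.  -0. -90.] q [ 32.  16. -43.   0. -31. -32.]
  shift [ 0.706  -0.1605 -0.3176] turn [ 0. -0.  0.]
57.18185848778539 15.000009834766388 [-0.4592682  -0.41276514  0.72831448]
```

Request:
arm_command --series '[[[0,0,-0.1,0,0,0],[0,0,-0.2,0,0,0],[0.05,0,-0.3,0,0,0],[0.15,-0.04,-0.318,0,0,0],[0.25,-0.06,-0.318,0,0,0],[0.35,-0.1,-0.318,0,0,0],[0.45,-0.12,-0.318,0,0,0],[0.55,-0.15,-0.318,0,0,0],[0.65,-0.16,-0.318,0,0,0],[0.7,-0.16,-0.318,0,0,0],[0.706,-0.1605,-0.29,0,0,0],[0.706,-0.1605,-0.27,0,0,0],[0.706,-0.1605,-0.27,0,0,0],[0.706,-0.1605,-0.27,0,0,0]]]'

```text
time_s: 8.72
eef_pos: [504.8, -229.9, 111.1]
ee_rot: [-180.0, -0.0, -89.9]
wrist_force: [0.4, -0.3, -0.9]
finger_gap: 57.0
grasp_force: 15.0
```

```bash
python3 - <<'E'
from h import *
plan(504.5,-230.5,105,90)
a=camera("top");b=camera("scene")
p=state()["eef_pos"]
r=[]
for c in(a,b):
    u,v=proj(c,(504.5,-230.5,90)).astype(int); print(u-20,v-20,"ring exp",proj(c,(p[0],p[1],p[2]-3+7.5)),"port exp",proj(c,(504.5,-230.5,86)))
    r.append(cv2.resize(c["frame"][v-20:v+20,u-20:u+20,::-1],None,fx=10,fy=10,interpolation=cv2.INTER_CUBIC))
cv2.imwrite("pics/p2.png",np.hstack(r))
E
```

```text
t 8.7 at [ 504.8 -229.9  111.1] [-180.    -0.   -89.9] q [ -4.  15. -23.   0. -51.   4.]
  shift [0.0016 0.0007 0.0153] turn [-0.0001 -0.0001  0.0016]
450 182 ring exp [472.7 200.1] port exp [470.  202.5]
372 120 ring exp [393.  135.1] port exp [392.  141.2]
```

View pics/p2.png

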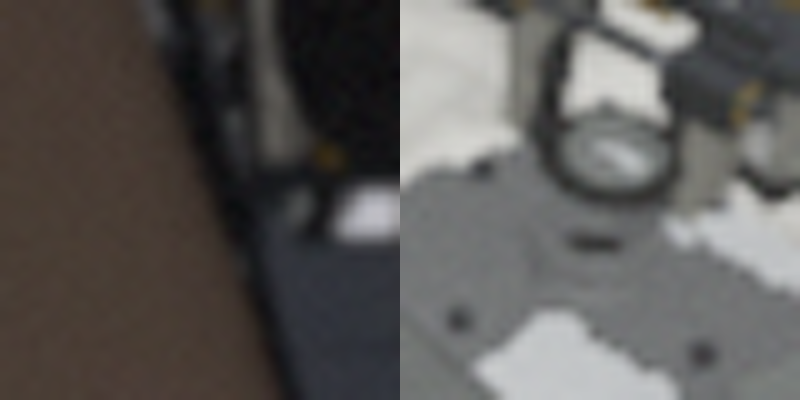

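```bash
python3 - <<'E'
from h import *
out=[]
for n,bias in(("top",(0,0)),("scene",(-.6,-.5))):
    c=camera(n); im=cv2.imread(f"pics/{n}0.png"); u,v=proj(c,(504.5,-230.5,86)).astype(int); k=16
    im=cv2.resize(im[v-12:v+13,u-12:u+13],None,fx=k,fy=k,interpolation=cv2.INTER_CUBIC)
    for r,col in((27.5,(0,0,255)),(21,(0,255,255))):
        P=[((proj(c,(504.5+r*np.cos(t),-230.5+r*np.sin(t),86))+bias-(u-12,v-12)+.5)*k-.5).astype(int) for t in np.linspace(0,2*np.pi,60)]
        for p in P[::2]: cv2.circle(im,tuple(int(q) for q in p),1,col,-1)
    print(u,v,"px/mm dx",proj(c,(514.5,-230.5,86))-proj(c,(504.5,-230.5,86)),"dy",proj(c,(504.5,-220.5,86))-proj(c,(504.5,-230.5,86)))
    out.append(im)
cv2.imwrite("pics/p3.png",np.hstack(out))
E
```

```text
470 202 px/mm dx [-0.2 -3.4] dy [-3.5  0. ]
392 141 px/mm dx [-2.1 -1.1] dy [-1.5  1.3]
```

View pics/p3.png

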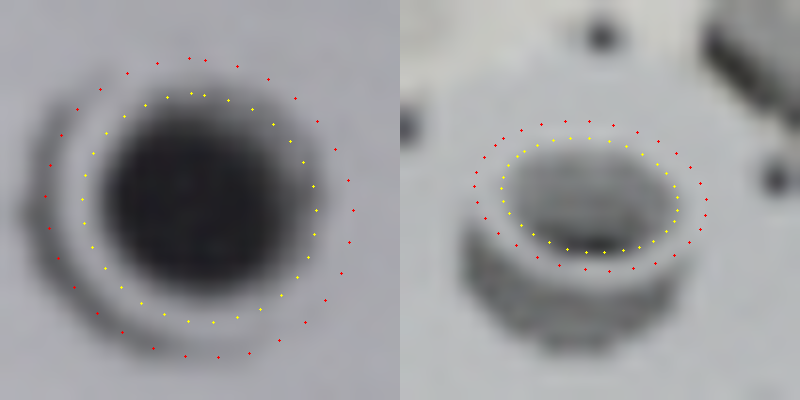

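Both views put the port within about 2 mm of (505,-230), and the taper captures about 3.5 mm. I'll feel my way down.

Request:
arm_command --series '[[[0,0,0.02,0,0,0],[0,0,0.035,0,0,0],[0,0,0.045,0,0,0],[0,0,0.05,0,0,0],[0,0,0.054,0,0,0],[0,0,0.054,0,0,0]]]'

```text
time_s: 9.68
eef_pos: [504.6, -230.5, 89.3]
ee_rot: [180.0, 0.0, -90.0]
wrist_force: [0.0, 0.4, -0.3]
finger_gap: 57.3
grasp_force: 15.0
```

Request:
arm_command --series '[[[0,0,0.003,0,0,0],[0,0,0.005,0,0,0],[0,0,0.0075,0,0,0],[0,0,0.0075,0,0,0]]]'

```text
time_s: 10.18
eef_pos: [504.8, -230.5, 86.4]
ee_rot: [-180.0, -0.0, -90.0]
wrist_force: [-0.1, -0.7, 0.3]
finger_gap: 57.1
grasp_force: 15.0
```

Request:
arm_command --series '[[[0,0,0.003,0,0,0],[0,0,0.006,0,0,0],[0,0,0.0065,0,0,0],[0,0,0.0065,0,0,0]]]'

```text
time_s: 10.68
eef_pos: [505.4, -230.6, 84.0]
ee_rot: [-179.9, -0.0, -90.0]
wrist_force: [3.4, -0.5, 1.6]
finger_gap: 57.2
grasp_force: 15.0
```

Request:
arm_command --series '[[[0,-0.004,0,0,0,0],[0,-0.004,0.001,0,0,0],[0,-0.004,0.001,0,0,0]]]'

```text
time_s: 11.05
eef_pos: [505.7, -230.6, 83.9]
ee_rot: [180.0, -0.0, -90.0]
wrist_force: [-1.0, 1.8, 7.7]
finger_gap: 57.0
grasp_force: 15.0
```

Request:
arm_command --series '[[[0,0,0,0,0,0],[0,0,0,0,0,0],[0,0,0,0,0,0],[0,0,-0.05,0,0,0],[0,0,-0.12,0,0,0],[0,0,-0.2,0,0,0],[-0.1,0,-0.25,0,0,0],[-0.2,0,-0.25,0,0,0],[-0.35,0,-0.25,0,0,0],[-0.5,0,-0.25,0,0,0],[-0.65,0,-0.25,0,0,0],[-0.8,0,-0.25,0,0,0],[-0.9,0.05,-0.25,0,0,0],[-0.95,0.05,-0.25,0,0,0],[-1,0.08,-0.25,0,0,0],[-1,0.08,-0.25,0,0,0],[-1,0.08,-0.25,0,0,0]]]' --jaw -0.5

```text
time_s: 13.18
eef_pos: [474.3, 169.0, 183.3]
ee_rot: [180.0, -0.0, -90.0]
wrist_force: [0.3, 0.3, 0.4]
finger_gap: 65.6
grasp_force: 0.0
```

```bash
python3 - <<'E'
from h import *
a=camera("top");b=camera("scene")
r=[]
for c,pt,(x,y) in((a,(505,-231,88),(12,12)),(b,(505,-231,88),(12,12)),(a,(615,257,50),(12,12)),(b,(615,259,40),(12,12))):
    u,v=proj(c,pt).astype(int); print(u,v)
    r.append(cv2.resize(c["frame"][v-12:v+13,u-12:u+13,::-1],None,fx=12,fy=12,interpolation=cv2.INTER_CUBIC))
cv2.imwrite("pics/p4.png",np.vstack([np.hstack(r[:2]),np.hstack(r[2:])]))
plan(616,257,150,90)
E
```

```text
470 202
392 140
301 169
280 206
t 13.3 at [474.4 168.7 183.3] [180.  -0. -90.] q [ 42.   6. -24.   0. -59. -42.]
  shift [-0.2209 -0.3539  0.0831] turn [ 0.0002 -0.0003 -0.001 ]
```

View pics/p4.png

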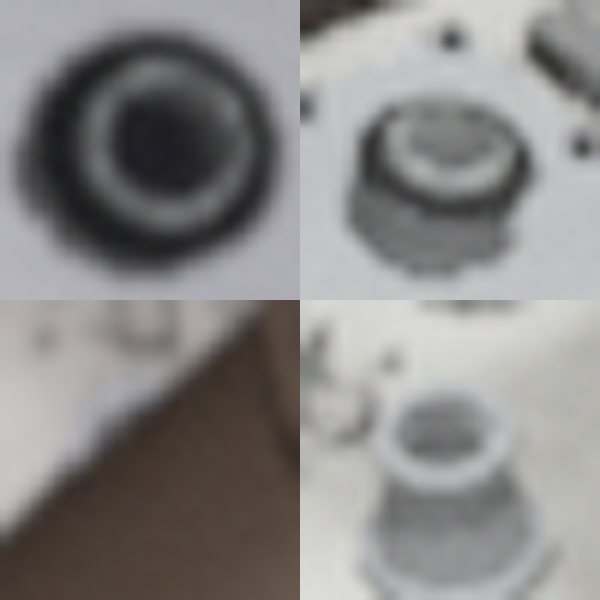

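The large ring is seated: its black O-ring lies on the rim at (155,145) top and (445,160) scene in the crop. Next is the adapter.

Request:
arm_command --series '[[[-0.06,-0.1,0,0,0,-0.2],[-0.12,-0.2,0,0,0,-0.4],[-0.18,-0.3,0,0,0,-0.6],[-0.223,-0.354,0.03,0,0,-0.8],[-0.223,-0.354,0.083,0,0,-1],[-0.223,-0.354,0.083,0,0,-1],[-0.223,-0.354,0.083,0,0,-1]]]'

```text
time_s: 14.15
eef_pos: [616.1, 258.2, 150.9]
ee_rot: [-180.0, -0.0, -45.2]
wrist_force: [0.1, 0.2, 1.0]
finger_gap: 65.6
grasp_force: 0.0
```

Request:
arm_command --series '[[[0,0,0,0,0,-0.22],[0,0,0,0,0,-0.44],[0,0,0,0,0,-0.66],[0,0,0,0,0,-0.88],[0,0,0,0,0,-1],[0,0,0,0,0,-1],[0,0,0,0,0,-1]]]'

```text
time_s: 15.02
eef_pos: [615.9, 258.7, 151.1]
ee_rot: [-180.0, -0.1, -0.2]
wrist_force: [0.3, -0.3, -0.5]
finger_gap: 65.7
grasp_force: 0.0
```

```bash
python3 - <<'E'
from h import *
plan(616,258,36,0)
E
```

```text
t 15.0 at [615.9 258.7 151.1] [-1.8e+02 -1.0e-01 -2.0e-01] q [ 39.  23.  -6.   0. -61.  50.]
  shift [1.000e-04 2.000e-03 2.877e-01] turn [-0.001  -0.0013 -0.004 ]
```

Request:
arm_command --series '[[[0,0.002,0.08,0,0,0],[0,0.002,0.16,0,0,0],[0,0.002,0.22,0,0,0],[0,0.002,0.26,0,0,0],[0,0.002,0.28,0,0,0],[0,0.002,0.2875,0,0,0],[0,0.002,0.2875,0,0,0]]]'

```text
time_s: 15.9
eef_pos: [616.0, 258.1, 35.8]
ee_rot: [-180.0, -0.0, 0.0]
wrist_force: [-1.0, -0.8, -0.3]
finger_gap: 65.6
grasp_force: 0.0
```

Request:
arm_command --series '[[[0,0,0,0,0,0],[0,0,0,0,0,0],[0,0,0,0,0,0],[0,0,0,0,0,0],[0,0,0,0,0,0]]]' --jaw 1 --newtons 20

```text
time_s: 16.52
eef_pos: [616.0, 258.3, 35.6]
ee_rot: [-180.0, -0.0, 0.0]
wrist_force: [0.1, 1.0, 2.4]
finger_gap: 39.3
grasp_force: 20.0
```

Request:
arm_command --series '[[[0,0,-0.015,0,0,0],[-0.03,0.05,-0.02,0,0,0],[-0.06,0.1,-0.02,0,0,0],[-0.075,0.14,-0.02,0,0,0],[-0.075,0.15,-0.015,0,0,0],[-0.075,0.15,-0.005,0,0,0],[-0.075,0.15,0,0,0,0],[-0.075,0.15,0,0,0,0]]]'

```text
time_s: 17.52
eef_pos: [586.1, 198.2, 35.6]
ee_rot: [180.0, -0.0, 0.1]
wrist_force: [-2.2, -1.9, 4.2]
finger_gap: 39.4
grasp_force: 20.0
```

Request:
arm_command --series '[[[0,0,0,0,0,0],[0,0,0,0,0,0],[0,0,0,0,0,0],[0,0,0,0,0,0.25],[0,0,0,0,0,0.5],[0,0,0,0,0,0.75],[0,0,0,0,0,1],[0,0,0,0,0,1],[0,0,0,0,0,1]]]' --jaw -0.4

```text
time_s: 18.65
eef_pos: [585.7, 198.0, 35.2]
ee_rot: [-180.0, -0.0, -44.8]
wrist_force: [1.2, -0.9, 1.1]
finger_gap: 61.2
grasp_force: 0.0
```

Request:
arm_command --series '[[[0,0,0,0,0,0.25],[0,0,0,0,0,0.5],[0,0,0,0,0,0.75],[0,0,0,0,0,1],[0,0,0,0,0,1],[0,0,0,0,0,1]]]'

```text
time_s: 19.4
eef_pos: [585.7, 197.9, 35.2]
ee_rot: [-180.0, 0.0, -89.7]
wrist_force: [-0.3, 0.1, -0.1]
finger_gap: 61.7
grasp_force: 0.0
```

Request:
arm_command --series '[[[0,0,0,0,0,0],[0,0,0,0,0,0],[0,0,0,0,0,0],[0,0,0,0,0,0],[0,0,0,0,0,0]]]' --jaw 1 --newtons 25

```text
time_s: 20.02
eef_pos: [585.6, 197.9, 35.2]
ee_rot: [180.0, -0.0, -90.0]
wrist_force: [0.0, 0.4, -0.3]
finger_gap: 39.2
grasp_force: 25.0
```

```bash
python3 - <<'E'
from h import *
plan(505.7,-230.6,160,90);plan(505.7,-230.6,136,90); s=state(); print(s["finger_gap"],s["grasp_force"],s["wrist_force"])
E
```

```text
t 20.0 at [585.6 197.9  35.2] [180.  -0. -90.] q [ 37.  26. -19.  -0. -45. -37.]
  shift [ 1.0712  0.2003 -0.3121] turn [ 0.0001 -0.      0.0005]
t 20.0 at [585.6 197.9  35.2] [180.  -0. -90.] q [ 37.  26. -19.  -0. -45. -37.]
  shift [ 1.0712  0.2003 -0.2521] turn [ 0.0001 -0.      0.0005]
39.19695897219575 25.00007714610547 [ 0.04226176  0.42795304 -0.33083308]
```

Request:
arm_command --series '[[[0,0,-0.1,0,0,0],[0,0,-0.2,0,0,0],[0.08,0.01,-0.29,0,0,0],[0.18,0.03,-0.31,0,0,0],[0.28,0.05,-0.31,0,0,0],[0.38,0.07,-0.31,0,0,0],[0.48,0.09,-0.31,0,0,0],[0.58,0.11,-0.31,0,0,0],[0.68,0.13,-0.31,0,0,0],[0.78,0.15,-0.31,0,0,0],[0.88,0.17,-0.31,0,0,0],[0.96,0.19,-0.31,0,0,0],[1,0.2003,-0.31,0,0,0],[1,0.2003,-0.31,0,0,0]]]'

```text
time_s: 21.78
eef_pos: [505.2, -202.8, 158.9]
ee_rot: [180.0, 0.0, -90.1]
wrist_force: [-0.0, 0.6, -2.7]
finger_gap: 39.1
grasp_force: 25.0
```

Request:
arm_command --series '[[[0.04,0,0,0,0,0],[0.07,0,0,0,0,0],[0.0712,0,0,0,0,0],[0.0712,0,0,0,0,0],[0.0712,0,0,0,0,0]]]'

```text
time_s: 22.4
eef_pos: [505.7, -230.3, 159.2]
ee_rot: [180.0, 0.0, -90.0]
wrist_force: [-0.6, 0.2, -2.3]
finger_gap: 38.8
grasp_force: 25.0
```

```bash
python3 - <<'E'
from h import *
plan(505.9,-230.7,136,90); s=state(); print(s["finger_gap"],s["grasp_force"],s["wrist_force"])
E
```

```text
t 22.4 at [ 505.7 -230.3  159.2] [180.   0. -90.] q [ -4.  13. -20.  -0. -58.   4.]
  shift [ 0.001  -0.0006  0.0579] turn [0.     0.0001 0.0006]
38.7566067689238 24.999642823822796 [-0.55714253  0.15288305 -2.32081629]
```

Request:
arm_command --series '[[[0.001,0,0.03,0,0,0],[0.001,0,0.055,0,0,0],[0.001,0,0.065,0,0,0],[0.001,0,0.071,0,0,0],[0.001,0,0.0755,0,0,0],[0.001,0,0.0755,0,0,0]]]'

```text
time_s: 23.15
eef_pos: [505.7, -231.0, 129.0]
ee_rot: [-180.0, -0.0, -90.0]
wrist_force: [0.0, 0.2, -1.5]
finger_gap: 39.3
grasp_force: 25.0
```

Request:
arm_command --series '[[[0,0,0.003,0,0,0],[0,0,0.006,0,0,0],[0,0,0.007,0,0,0],[0,0,0.007,0,0,0]]]'

```text
time_s: 23.65
eef_pos: [505.7, -231.0, 126.2]
ee_rot: [-180.0, -0.0, -90.0]
wrist_force: [0.2, -0.9, -2.3]
finger_gap: 38.8
grasp_force: 25.0
```

Down to the seated height with no force, so it is over the collar. I'll press slightly, release and back off.

Request:
arm_command --series '[[[0,0,0.001,0,0,0],[0,0,0.002,0,0,0],[0,0,0.002,0,0,0]]]'

```text
time_s: 24.02
eef_pos: [505.7, -231.0, 126.1]
ee_rot: [-180.0, -0.0, -90.0]
wrist_force: [-3.0, 2.5, 5.1]
finger_gap: 38.9
grasp_force: 25.0
```

Request:
arm_command --series '[[[0,0,0,0,0,0],[0,0,0,0,0,0],[0,0,0,0,0,0],[0,0,-0.05,0,0,0],[0,0,-0.1,0,0,0],[0,0,-0.15,0,0,0],[-0.1,0,-0.2,0,0,0],[-0.2,0,-0.2,0,0,0],[-0.35,0,-0.2,0,0,0],[-0.5,0,-0.2,0,0,0],[-0.6,0,-0.2,0,0,0],[-0.7,0,-0.2,0,0,0],[-0.75,0,-0.2,0,0,0],[-0.75,0,-0.2,0,0,0]]]' --jaw -0.4

```text
time_s: 25.78
eef_pos: [505.6, 69.9, 205.3]
ee_rot: [180.0, -0.0, -89.9]
wrist_force: [-0.3, -0.4, 0.4]
finger_gap: 61.2
grasp_force: 0.0
```

```bash
python3 - <<'E'
from m import *
a=camera("top");b=camera("scene")
for c in(a,b):
    u,v=proj(c,(466,191,7.5)); print(dark(c,u,v,11,7.5,90))
r=[]
for c,pt,col in((a,(506,-231,117),0),(b,(506,-231,117),0),(a,(466,190,7),0),(b,(466,190,7),0)):
    u,v=proj(c,pt).astype(int); print(u,v)
    r.append(cv2.resize(c["frame"][v-12:v+13,u-12:u+13,::-1],None,fx=12,fy=12,interpolation=cv2.INTER_CUBIC))
cv2.imwrite("pics/p5.png",np.vstack([np.hstack(r[:2]),np.hstack(r[2:])]))
plan(466,190,60,90)
E
```

```text
(array([323., 221.]), (23.0, 23.0), array([466.5, 192.8,   7.5]))
(array([326.15, 224.27]), (12.25, 9.875), array([465.3, 192.9,   7.5]))
473 199
393 134
323 221
326 223
t 25.9 at [505.5  68.6 205.2] [180.  -0. -90.] q [ 30.   6. -22.   0. -63. -30.]
  shift [-0.3037  0.0985  0.363 ] turn [ 0.0005 -0.0003  0.0004]
```

View pics/p5.png

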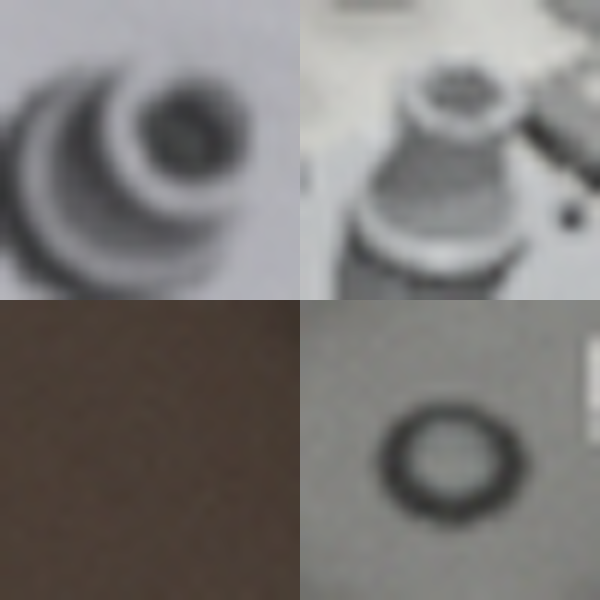

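The adapter stands squarely over the large ring; no gap is visible at (440,250) in the crop. Next is the small ring.

Request:
arm_command --series '[[[-0.1,0.03,0.05,0,0,0],[-0.2,0.07,0.1,0,0,0],[-0.28,0.0985,0.2,0,0,0],[-0.304,0.0985,0.3,0,0,0],[-0.304,0.0985,0.4,0,0,0],[-0.304,0.0985,0.46,0,0,0],[-0.304,0.0985,0.49,0,0,0],[-0.304,0.0985,0.505,0,0,0],[-0.304,0.0985,0.505,0,0,0],[-0.304,0.0985,0.505,0,0,0]]]'

```text
time_s: 27.12
eef_pos: [466.7, 191.0, 4.2]
ee_rot: [-179.9, 0.1, -90.0]
wrist_force: [-0.2, -0.2, -0.1]
finger_gap: 61.1
grasp_force: 0.0
```

Request:
arm_command --series '[[[0,0,0,0,0,0],[0,0,0,0,0,0],[0,0,0,0,0,0],[0,0,0,0,0,0],[0,0,0,0,0,0]]]' --jaw 1 --newtons 10

```text
time_s: 27.75
eef_pos: [466.3, 190.8, 3.6]
ee_rot: [-180.0, 0.0, -90.0]
wrist_force: [-0.9, 0.0, 5.9]
finger_gap: 41.8
grasp_force: 10.0
```

Request:
arm_command --series '[[[0,0,0,0,0,0],[0,0,0,0,0,0],[0,0,0,0,0,0],[0,0,0,0,0,-0.25],[0,0,0,0,0,-0.5],[0,0,0,0,0,-0.75],[0,0,0,0,0,-1],[0,0,0,0,0,-1],[0,0,0,0,0,-1]]]' --jaw -0.4

```text
time_s: 28.88
eef_pos: [466.1, 190.6, 3.3]
ee_rot: [180.0, 0.0, -45.2]
wrist_force: [0.1, 0.4, -0.4]
finger_gap: 61.2
grasp_force: 0.0
```

Request:
arm_command --series '[[[0,0,0,0,0,-0.25],[0,0,0,0,0,-0.5],[0,0,0,0,0,-0.75],[0,0,0,0,0,-1],[0,0,0,0,0,-1],[0,0,0,0,0,-1]]]'

```text
time_s: 29.62
eef_pos: [466.2, 190.6, 3.4]
ee_rot: [180.0, 0.0, -0.2]
wrist_force: [0.5, 0.7, 0.5]
finger_gap: 61.5
grasp_force: 0.0
```

Request:
arm_command --series '[[[0,0,0,0,0,0],[0,0,0,0,0,0],[0,0,0,0,0,0],[0,0,0,0,0,0],[0,0,0,0,0,0]]]' --jaw 1 --newtons 15

```text
time_s: 30.25
eef_pos: [466.2, 190.6, 3.4]
ee_rot: [-180.0, -0.0, -0.0]
wrist_force: [-0.3, 0.0, -0.3]
finger_gap: 42.6
grasp_force: 15.0
```

```bash
python3 - <<'E'
from h import *
plan(505.7,-231,165,0); s=state(); print(s["finger_gap"],s["grasp_force"],s["wrist_force"])
E
```

```text
t 30.2 at [466.2 190.6   3.4] [-180.   -0.   -0.] q [ 45.  20. -36.  -0. -34.  45.]
  shift [ 0.0988  1.054  -0.4041] turn [-0.0001 -0.     -0.0001]
42.58099720564408 14.999937862157822 [-0.28703447  0.03791864 -0.28029817]
```

Request:
arm_command --series '[[[0,0,-0.1,0,0,0],[0,0,-0.2,0,0,0],[0,0,-0.3,0,0,0],[0.01,0.08,-0.4,0,0,0],[0.02,0.18,-0.43,0,0,0],[0.03,0.28,-0.43,0,0,0],[0.04,0.38,-0.43,0,0,0],[0.05,0.48,-0.43,0,0,0],[0.06,0.58,-0.43,0,0,0],[0.07,0.68,-0.43,0,0,0],[0.08,0.78,-0.43,0,0,0],[0.09,0.88,-0.43,0,0,0],[0.0988,0.95,-0.43,0,0,0],[0.0988,0.95,-0.43,0,0,0]]]'

```text
time_s: 32.0
eef_pos: [505.5, -191.0, 174.9]
ee_rot: [180.0, 0.0, -0.1]
wrist_force: [0.2, -0.1, -0.4]
finger_gap: 42.3
grasp_force: 15.0
```

Request:
arm_command --series '[[[0,0.05,0,0,0,0],[0,0.1,0,0,0,0],[0,0.104,0,0,0,0],[0,0.104,0,0,0,0],[0,0.104,0,0,0,0]]]'

```text
time_s: 32.62
eef_pos: [505.8, -230.3, 175.4]
ee_rot: [-180.0, -0.0, 0.0]
wrist_force: [0.8, 0.2, 0.3]
finger_gap: 41.9
grasp_force: 15.0
```

```bash
python3 - <<'E'
from h import *
plan(505.7,-231,146.5,0); s=state(); print(s["finger_gap"],s["grasp_force"],s["wrist_force"])
E
```

```text
t 32.6 at [ 505.8 -230.3  175.4] [-180.   -0.    0.] q [ -4.  12. -19.  -0. -60.  94.]
  shift [-0.0002  0.0018  0.0723] turn [-0.0001 -0.0001  0.0011]
41.91807916019819 15.000061243772507 [0.79424199 0.21066423 0.28685503]
```

Request:
arm_command --series '[[[0,0.001,0.03,0,0,0],[0,0.0015,0.05,0,0,0],[0,0.0015,0.064,0,0,0],[0,0.0015,0.068,0,0,0],[0,0.0015,0.0725,0,0,0],[0,0.0015,0.0725,0,0,0]]]'

```text
time_s: 33.38
eef_pos: [505.8, -231.6, 146.4]
ee_rot: [180.0, -0.0, 0.0]
wrist_force: [-0.8, 0.1, -1.4]
finger_gap: 42.1
grasp_force: 15.0
```

Request:
arm_command --series '[[[0,0,0.003,0,0,0],[0,0,0.006,0,0,0],[0,0,0.01,0,0,0],[0,0,0.01,0,0,0]]]'

```text
time_s: 33.88
eef_pos: [505.8, -231.6, 142.4]
ee_rot: [180.0, -0.0, 0.0]
wrist_force: [-0.2, -0.2, 0.5]
finger_gap: 41.9
grasp_force: 15.0
```

Request:
arm_command --series '[[[0,0,0.001,0,0,0],[0,0,0.002,0,0,0],[0,0,0.002,0,0,0]]]'

```text
time_s: 34.25
eef_pos: [505.9, -231.6, 142.3]
ee_rot: [180.0, -0.0, 0.0]
wrist_force: [-1.6, 1.0, 6.3]
finger_gap: 42.1
grasp_force: 15.0
```

Request:
arm_command --series '[[[0,0,0,0,0,0],[0,0,0,0,0,0],[0,0,0,0,0,0],[0,0,-0.05,0,0,0],[0,0,-0.1,0,0,0],[0,0,-0.15,0,0,0],[0,-0.1,-0.15,0,0,0],[0,-0.2,-0.15,0,0,-0.2],[0,-0.35,-0.15,0,0,-0.4],[0,-0.5,-0.15,0,0,-0.6],[0,-0.65,-0.15,0,0,-0.8],[0,-0.8,-0.15,0,0,-1],[0,-0.92,-0.15,0,0,-1],[0,-0.95,-0.15,0,0,-1],[0,-0.95,-0.15,0,0,-1]]]' --jaw -0.4

```text
time_s: 36.12
eef_pos: [505.5, 148.9, 201.3]
ee_rot: [-180.0, 0.0, 45.1]
wrist_force: [-0.8, 0.1, -0.4]
finger_gap: 61.5
grasp_force: 0.0
```

```bash
python3 - <<'E'
from h import *
a=camera("top");b=camera("scene")
r=[]
for c,pt in((a,(506,-231,145)),(b,(506,-231,145)),(a,(495,368,45)),(b,(495,368,45))):
    u,v=proj(c,pt).astype(int); f=c["frame"].copy()
    f=cv2.resize(f[v-12:v+13,u-12:u+13,::-1],None,fx=12,fy=12,interpolation=cv2.INTER_CUBIC)
    if pt[1]>0:
        t=np.radians(145)
        for x in(-18,18):
            for y in(-25,25):
                p=((proj(c,(495+x*np.cos(t)-y*np.sin(t),368+x*np.sin(t)+y*np.cos(t),73))-(u-12,v-12)+.5)*12).astype(int); cv2.circle(f,(int(p[0]),int(p[1])),3,(0,255,255),-1)
    r.append(f)
cv2.imwrite("pics/p6.png",np.vstack([np.hstack(r[:2]),np.hstack(r[2:])]))
plan(495,368,130,55);plan(495,368,30,55)
E
```

```text
t 36.2 at [505.5 147.5 201.4] [-180.    0.   45.] q [ 38.   8. -20.  -0. -62.  97.]
  shift [ 0.3711 -0.4085  0.1783] turn [-2.000e-04  8.000e-04 -2.227e-01]
t 36.2 at [505.5 147.5 201.4] [-180.    0.   45.] q [ 38.   8. -20.  -0. -62.  97.]
  shift [ 0.3713 -0.4085  0.4283] turn [-2.000e-04  8.000e-04 -2.227e-01]
```

View pics/p6.png

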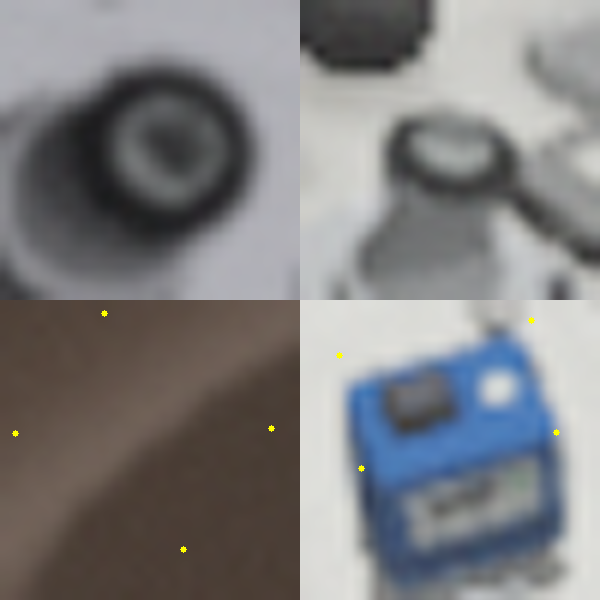

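```bash
python3 - <<'E'
from h import *
a=camera("top");b=camera("scene"); u,v=proj(b,(495,368,45)).astype(int)
P=[pix(b,u-12+(x-300)/12-.46,v-12+(y-300)/12-.46,73) for x,y in((348,383),(515,340),(553,450),(365,490))]
print(P,np.mean(P,0)); d=P[1]+P[2]-P[0]-P[3]; print(np.degrees(np.arctan2(d[1],d[0])))
im=cv2.imread("pics/top0.png"); u,v=264,209; k=20
f=cv2.resize(im[v-14:v+14,u-14:u+14],None,fx=k,fy=k,interpolation=cv2.INTER_CUBIC)
t=np.radians(145)
for z,col in((73,(0,255,255)),(21,(0,0,255))):
  for x in(-18,18):
    for y in(-25,25):
        p=((proj(a,(495+x*np.cos(t)-y*np.sin(t),368+x*np.sin(t)+y*np.cos(t),z))-(u-14,v-14)+.5)*k).astype(int); cv2.circle(f,(int(p[0]),int(p[1])),4,col,-1)
cv2.imwrite("pics/p7.png",f)
E
```

```text
[array([515.8, 382.8,  73. ]), array([493.9, 344.4,  73. ]), array([462.5, 362.4,  73. ]), array([488.8, 402.8,  73. ])] [490.25 373.1   73.  ]
-121.45308846254206
```

View pics/p7.png

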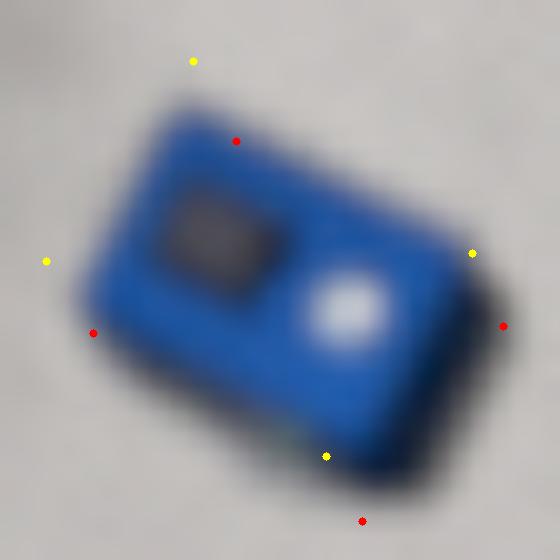

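The gauge's top-face corners at (185,105), (470,255), (365,460) and (95,300) put it at about (492,368), long axis near 60°.

```bash
python3 - <<'E'
from h import *
plan(492,368,130,59.5);plan(492,368,30,59.5)
E
```

```text
t 36.3 at [505.7 147.2 201.6] [-180.     0.    44.9] q [ 38.   8. -20.   0. -62.  97.]
  shift [ 0.3656 -0.4149  0.1788] turn [-1.000e-04  2.000e-04 -3.239e-01]
t 36.3 at [505.7 147.2 201.6] [-180.     0.    44.9] q [ 38.   8. -20.   0. -62.  97.]
  shift [ 0.3657 -0.4149  0.4288] turn [-1.000e-04  2.000e-04 -3.239e-01]
```

Request:
arm_command --series '[[[0.1,-0.11,0,0,0,-0.1],[0.2,-0.22,0,0,0,-0.2],[0.3,-0.33,0.05,0,0,-0.324],[0.365,-0.415,0.1,0,0,-0.324],[0.3655,-0.415,0.178,0,0,-0.324],[0.3655,-0.415,0.178,0,0,-0.324],[0.3655,-0.415,0.25,0,0,-0.324],[0.3655,-0.415,0.32,0,0,-0.324],[0.3655,-0.415,0.38,0,0,-0.324],[0.3655,-0.415,0.42,0,0,-0.324],[0.3655,-0.415,0.429,0,0,-0.324],[0.3655,-0.415,0.429,0,0,-0.324]]]'

```text
time_s: 37.83
eef_pos: [492.2, 369.3, 30.8]
ee_rot: [180.0, -0.1, 59.6]
wrist_force: [-0.2, 0.0, 0.5]
finger_gap: 61.7
grasp_force: 0.0
```

Request:
arm_command --series '[[[0,0,0,0,0,0],[0,0,0,0,0,0],[0,0,0,0,0,0],[0,0,0,0,0,0],[0,0,0,0,0,0]]]' --jaw 1 --newtons 15

```text
time_s: 38.45
eef_pos: [491.8, 369.3, 30.3]
ee_rot: [180.0, -0.0, 59.6]
wrist_force: [-0.2, -1.6, 4.8]
finger_gap: 36.4
grasp_force: 14.7
```

```bash
python3 - <<'E'
from h import *
plan(575,200,29.5,59.5); s=state(); print(s["finger_gap"],s["grasp_force"],s["wrist_force"])
E
```

```text
t 38.5 at [491.8 369.3  30.3] [180.   -0.   59.6] q [ 55.  26. -20.   0. -44.  95.]
  shift [-0.2599  0.3936  0.0021] turn [ 0.0002 -0.0006  0.0022]
36.367973036238396 14.660422503948212 [-0.17048467 -1.5721567   4.80792633]
```

Request:
arm_command --series '[[[0,0,-0.04,0,0,0],[-0.02,0.03,-0.1,0,0,0],[-0.07,0.1,-0.12,0,0,0],[-0.12,0.18,-0.12,0,0,0],[-0.17,0.26,-0.12,0,0,0],[-0.22,0.33,-0.12,0,0,0],[-0.25,0.38,-0.12,0,0,0],[-0.26,0.394,-0.1,0,0,0],[-0.26,0.394,-0.05,0,0,0],[-0.26,0.394,-0.02,0,0,0],[-0.26,0.394,-0.004,0,0,0],[-0.26,0.394,0.0,0,0,0],[-0.26,0.394,0.0,0,0,0]]]'

```text
time_s: 40.08
eef_pos: [575.1, 200.2, 30.4]
ee_rot: [180.0, -0.0, 59.6]
wrist_force: [0.2, -0.1, -2.6]
finger_gap: 36.5
grasp_force: 14.7
```

Request:
arm_command --series '[[[0,0,0,0,0,0],[0,0,0,0,0,0],[0,0,0,0,0,0],[0,0,0,0,0,0],[0,0,-0.08,0,0,0],[0,0,-0.16,0,0,0],[0,0,-0.2,0,0,0],[0,0,-0.2,0,0,0.25],[0,0,-0.2,0,0,0.5],[0,0,-0.2,0,0,0.75],[0,0,-0.2,0,0,1],[0,0,-0.2,0,0,1]]]' --jaw -0.8

```text
time_s: 41.58
eef_pos: [574.6, 199.5, 109.5]
ee_rot: [180.0, 0.0, 14.6]
wrist_force: [-0.3, 0.2, -0.4]
finger_gap: 79.0
grasp_force: 0.0
```

Request:
arm_command --series '[[[0,0,0,0,0,0.25],[0,0,0,0,0,0.5],[0,0,0,0,0,0.75],[0,0,0,0,0,1],[0,0,0,0,0,1],[0,0,0.06,0,0,1],[0,0,0.13,0,0,1],[0,0,0.18,0,0,1],[0,0,0.2,0,0,1],[0,0,0.2,0,0,1]]]'

```text
time_s: 42.82
eef_pos: [574.8, 199.6, 29.7]
ee_rot: [180.0, 0.0, -30.3]
wrist_force: [-0.1, -0.6, 0.3]
finger_gap: 79.0
grasp_force: 0.0
```

Request:
arm_command --series '[[[0,0,0,0,0,0],[0,0,0,0,0,0],[0,0,0,0,0,0],[0,0,0,0,0,0],[0,0,0,0,0,0]]]' --jaw 1 --newtons 20

```text
time_s: 43.45
eef_pos: [575.1, 199.8, 30.4]
ee_rot: [-180.0, -0.0, -30.4]
wrist_force: [-0.5, 0.3, 3.6]
finger_gap: 50.4
grasp_force: 19.7
```

```bash
python3 - <<'E'
from h import *
plan(505.8,-231.6,210,-30.5); s=state(); print(s["finger_gap"],s["grasp_force"],s["wrist_force"])
E
```

```text
t 43.5 at [575.1 199.8  30.4] [-180.    -0.   -30.4] q [ 38.  25. -21.   0. -44.  22.]
  shift [ 0.3964  1.0178 -0.4493] turn [-0.0007 -0.0004  0.0023]
50.44909587530884 19.727343320846558 [-0.50582964  0.30180101  3.64064819]
```

Request:
arm_command --series '[[[0,0,-0.1,0,0,0],[0,0,-0.2,0,0,0],[0,0,-0.32,0,0,0],[0.02,0.05,-0.42,0,0,0],[0.06,0.14,-0.45,0,0,0],[0.1,0.24,-0.45,0,0,0],[0.14,0.34,-0.45,0,0,0],[0.18,0.44,-0.45,0,0,0],[0.22,0.54,-0.45,0,0,0],[0.26,0.64,-0.45,0,0,0],[0.3,0.74,-0.45,0,0,0],[0.34,0.84,-0.45,0,0,0],[0.37,0.92,-0.45,0,0,0],[0.39,0.97,-0.45,0,0,0],[0.3964,0.99,-0.45,0,0,0],[0.3964,0.99,-0.45,0,0,0]]]'

```text
time_s: 45.45
eef_pos: [510.8, -222.1, 209.5]
ee_rot: [180.0, 0.1, -30.5]
wrist_force: [0.2, 0.6, -2.5]
finger_gap: 50.6
grasp_force: 19.7
```

```bash
python3 - <<'E'
from h import *
plan(505.8,-231.5,190,-30.5); s=state(); print(s["finger_gap"],s["grasp_force"],s["wrist_force"])
c=camera("scene"); u,v=proj(c,(506,-231,185)).astype(int)
cv2.imwrite("pics/p8.png",cv2.resize(c["frame"][v-25:v+35,u-30:u+30,::-1],None,fx=9,fy=9,interpolation=cv2.INTER_CUBIC))
E
```

```text
t 45.5 at [ 510.8 -222.1  209.5] [ 1.80e+02  1.00e-01 -3.05e+01] q [ -3.  10. -16.  -0. -64.  63.]
  shift [0.0011 0.0266 0.0487] turn [0.0001 0.0011 0.0008]
50.56056366344034 19.727336168289185 [ 0.18701101  0.62397776 -2.52573062]
```

View pics/p8.png

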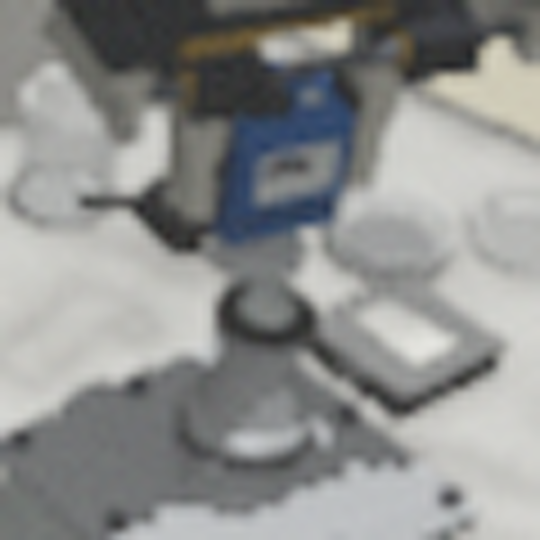

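The gauge hangs upright, its flange at (255,250) just above the small ring at (267,310). I'm lowering it.

Request:
arm_command --series '[[[0.0011,0.0266,0,0,0,0],[0.0011,0.0266,0.01,0,0,0],[0.0011,0.0266,0.03,0,0,0],[0.0011,0.0266,0.0487,0,0,0],[0.0011,0.0266,0.057,0,0,0],[0.0011,0.0266,0.063,0,0,0],[0.0011,0.0266,0.067,0,0,0],[0.0011,0.0266,0.067,0,0,0]]]'

```text
time_s: 46.5
eef_pos: [506.3, -231.5, 183.2]
ee_rot: [180.0, -0.0, -30.4]
wrist_force: [0.7, -0.1, -2.7]
finger_gap: 50.5
grasp_force: 19.7
```

Request:
arm_command --series '[[[0,0,0.003,0,0,0],[0,0,0.006,0,0,0],[0,0,0.008,0,0,0],[0,0,0.008,0,0,0]]]'

```text
time_s: 47.0
eef_pos: [506.2, -231.5, 179.9]
ee_rot: [180.0, 0.0, -30.4]
wrist_force: [1.2, -0.1, -3.1]
finger_gap: 50.5
grasp_force: 19.7
```

Request:
arm_command --series '[[[0,0,0.0015,0,0,0],[0,0,0.003,0,0,0],[0,0,0.003,0,0,0]]]'

```text
time_s: 47.38
eef_pos: [506.4, -231.6, 179.4]
ee_rot: [-180.0, -0.0, -30.4]
wrist_force: [-2.1, 1.1, 5.4]
finger_gap: 50.6
grasp_force: 19.7
```

Request:
arm_command --series '[[[0,0,0,0,0,0],[0,0,0,0,0,0],[0,0,0,0,0,0],[0,0,0,0,0,0],[0,0,-0.04,0,0,0],[0,0,-0.1,0,0,0],[0,0,-0.2,0,0,0],[0,0,-0.25,0,0,0],[0,-0.1,-0.25,0,0,0],[0,-0.2,-0.25,0,0,0],[0,-0.35,-0.25,0,0,0],[0,-0.5,-0.25,0,0,0],[0,-0.6,-0.25,0,0,0],[0,-0.6,-0.25,0,0,0]]]' --jaw -0.7

```text
time_s: 49.12
eef_pos: [628.9, -22.0, 279.1]
ee_rot: [-180.0, -0.0, -30.2]
wrist_force: [0.1, -0.4, -1.0]
finger_gap: 74.3
grasp_force: 0.0
```

```bash
python3 - <<'E'
from h import *
r=[]
for n in("top","scene"):
    c=camera(n); u,v=proj(c,(506,-231,160)).astype(int)
    r.append(cv2.resize(c["frame"][v-25:v+25,u-20:u+20,::-1],None,fx=10,fy=10,interpolation=cv2.INTER_CUBIC))
cv2.imwrite("pics/p9.png",np.hstack(r))
E
```

```text
(no output)
```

View pics/p9.png

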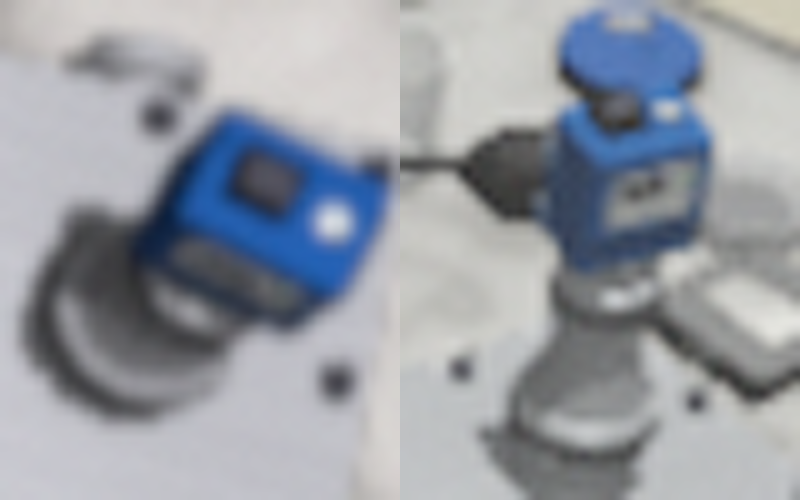

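The gauge stands upright on the column, with its housing at (635,180) and flange at (610,290). The gripper is clear, so I'm handing in.

```bash
python3 -c "
from bench import *
print(finish_job())"
```

```text
the job is handed in; nothing more can be done
None
```

The gauge is mounted upright on the port, with the large ring, adapter and small ring seated in order below it; the gripper is clear and the job is handed in at about 49 s, though no verdict was returned.

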